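# Put the carving gouge back in its drawer and shut it

### The job

Lay the dark-handled gouge from the bench back in the empty place of the tool chest's open drawer, handle in the wide notch and blade in the narrow one, lowering it in rather than dropping it. Then push the drawer fully home, without slamming it, until its catch takes hold and the front is flush with the chest. Leave the other carving tools in their notches and the mallet and the jar where they are.

Things in the scene. Friction and masses are not known exactly. Their poses are not given: they have to be found in the camera images.
- gouge: Loose carving gouge on the bench, 200 mm long, 100 g: dark brown octagonal handle 26 mm across flats, brass ferrule (dia 16), steel blade. Origin on the axis near the centre of mass, a good place to grip, 13 mm above the bench at the start. x runs along the axis to the tip: handle from -90 to +20 mm, ferrule to +30, shank 8 mm square to +82, blade (at most 16 wide) to +110.
- gouge_tip (a point): Cutting end of that gouge, on its axis, 110 mm from its origin.
- chest: Wooden tool chest fixed to the bench, 260 deep (x) x 320 wide (y) x 150 mm high, two drawers opening to its -x side (the lower one stays shut). Origin on the bench, in the middle of its front face; x points to its back. Upper drawer's front from 85 to 136 mm above the bench, top board from 140 to 150. A cork block (24 mm high) and a pencil lie on the rear half of the top.
- drawer: Upper drawer of the chest, open 0.18 to 0.21 m at the start. Origin at the bottom middle of its front's outer face (290 wide, 51 high, 14 mm thick), 84 mm above the bench; x points into the chest, the way to push, y to the left. When home it is straight above the chest's origin. Two brass knobs, dia 24, stand 21 mm out of the face, 90 mm left and right; between them it is flat.
- notch0 (a point): Front place in the drawer: where the origin of a seated tool lies, 64 mm behind the drawer's outer face, 10 mm right of the middle, 119 mm above the bench, 27 mm above the drawer's inner floor; same axes as the drawer. A seated tool lies level across the drawer, handle to the right, its x along this y. The drawer's sides are 116 mm to the right and 136 mm to the left and reach 15 mm higher.
- notch1 (a point): Middle place, 60 mm further in (+x) than notch0, otherwise the same. Two combs, 12 mm thick, carry the tools: the handle comb, 55 mm right of the notch points, has notches 34 mm wide with their floor 13 mm below the points; the blade comb, 55 mm left, has notches 20 mm wide with their floor 5 mm below. The teeth are bevelled and reach at most 9 mm above the points.
- notch2 (a point): Rear place, 60 mm further in than notch1, under the chest's top; always taken by chisel_b. The drawer runs with about 2 N of friction; from 14 to 7 mm short of home a sprung roller catch at the back resists with about 5 N more, past that it draws the drawer home against its buffers and holds it.
- chisel_a: Loose carving chisel of the gouge's sizes and axes, yellow handle, flat blade; lies seated at notch0 or at notch1 (the other one is empty) and must stay there.
- chisel_b: Loose carving gouge of the same sizes and axes, mid-brown handle; lies seated at notch2 and must stay there.
- mallet: Turned wooden mallet standing on its head, 84 mm diameter, 218 mm high, loose, origin under its centre; bystander, left of the drawer.
- jar: Closed glass jar with a white lid, 70 mm diameter, 85 mm high, loose, origin under its centre; bystander, right of the chest.

How it is judged:
On the way, in this order (a step that is already met when the one before it is completed fails the run):
1. the gouge lies in the empty pair of notches, let go, with the drawer still open (((x of gouge in the frame of notch0 between -0.008 and 0.008 m and y of gouge in the frame of notch0 between -0.018 and 0.018 m and z of gouge in the frame of notch0 between -0.005 and 0.004 m and x of gouge_tip in the frame of notch0 between -0.012 and 0.012 m and y of gouge_tip in the frame of notch0 between 0.085 and 0.13 m and z of gouge_tip in the frame of notch0 between -0.009 and 0.006 m) or (x of gouge in the frame of notch1 between -0.008 and 0.008 m and y of gouge in the frame of notch1 between -0.018 and 0.018 m and z of gouge in the frame of notch1 between -0.005 and 0.004 m and x of gouge_tip in the frame of notch1 between -0.012 and 0.012 m and y of gouge_tip in the frame of notch1 between 0.085 and 0.13 m and z of gouge_tip in the frame of notch1 between -0.009 and 0.006 m)) and contact force between the fingers and gouge below 0.05 N and x of drawer in the frame of chest below -0.1 m), for 0.2 s.
2. the drawer is pushed home and its catch has taken hold (x of drawer in the frame of chest above -0.003 m), for 0.2 s.
At the end, for the whole second after the job is handed in: Drawer home (under 3 mm open) and at rest; gouge at rest and level in the notch pair that was empty, handle to the right (origin within 8 mm across, 18 mm along, 5 mm in height of the notch point); the two other tools within 20 mm of their notch points; mallet and jar upright (((x of gouge in the frame of notch0 between -0.008 and 0.008 m and y of gouge in the frame of notch0 between -0.018 and 0.018 m and z of gouge in the frame of notch0 between -0.005 and 0.004 m and x of gouge_tip in the frame of notch0 between -0.012 and 0.012 m and y of gouge_tip in the frame of notch0 between 0.085 and 0.13 m and z of gouge_tip in the frame of notch0 between -0.009 and 0.006 m) or (x of gouge in the frame of notch1 between -0.008 and 0.008 m and y of gouge in the frame of notch1 between -0.018 and 0.018 m and z of gouge in the frame of notch1 between -0.005 and 0.004 m and x of gouge_tip in the frame of notch1 between -0.012 and 0.012 m and y of gouge_tip in the frame of notch1 between 0.085 and 0.13 m and z of gouge_tip in the frame of notch1 between -0.009 and 0.006 m)) and x of drawer in the frame of chest above -0.003 m and linear speed of drawer below 0.01 m/s and linear speed of gouge below 0.02 m/s and (distance between chisel_a and notch0 below 0.02 m or distance between chisel_a and notch1 below 0.02 m) and distance between chisel_b and notch2 below 0.02 m and angle between each of mallet, jar's own z axis and vertical below 0.2 rad); the robot touches nothing.
It fails at once if another carving tool is knocked out of its notches (not ((distance between chisel_a and notch0 below 0.02 m or distance between chisel_a and notch1 below 0.02 m) and distance between chisel_b and notch2 below 0.02 m)).
It fails at once if the mallet or the jar is shifted by more than 30 mm or tipped (distance of any of mallet, jar from where it was at the start of the episode above 0.03 m or angle between any of mallet, jar's own z axis and vertical above 0.3 rad).
It fails at once if the drawer is slammed (moving faster than 0.5 m/s) (linear speed of drawer above 0.5 m/s).
It fails at once if the gouge is dropped or thrown (faster than 0.6 m/s with no finger on it) (contact force between the fingers and gouge below 0.01 N and linear speed of gouge above 0.6 m/s).
It also fails if it takes over 61 s, if anything falls off the work surface, if the arm or the gripper's body presses on something with over 40 N, if the wrist force passes 120 N, or if a joint passes its speed limit or range.

### The arm

A 6-joint arm with a two-finger parallel gripper is mounted at the origin on the work surface. World frame = base frame: x ahead of the robot, y to its left, z up, the work surface at z = 0. Lengths are in m, angles in rad, forces in N, time in s.
With the tool pointing down it reaches from about 0.25 to 0.8 m from the base axis. Payload 3.9 kg.
Tool frame: the origin (TCP) lies on the mounting face of the last link; the fingertips stand 173 mm ahead of it and the grasp point (between the pads) lies bot.tcp_to_grasp ahead of it (bot.tcp_to_grasp is the distance from the TCP to the grasp point, in m); z points along the fingers, y is the direction in which the jaws open and shut (so a half turn about z gives the same grasp; the last joint's range is limited). The gripper opens to 85 mm and grips with 20 to 120 N. Pads are 22 mm wide; open, the fingers measure 114 mm over their backs; the gripper's body (76 mm by 85 mm) begins 54 mm behind the grasp point. The pads swing forward as they close: fully open they stand 13 mm farther back than shut.
Start: joints at [-1.236, 0.26, -0.138, 1.173, 0, 1.571], TCP at [0.172, -0.496, 0.405] pointing down, gripper open.
Joint ranges: [-2.78, 2.78], [-0.83, 1.72], [-1.28, 1.37], [-1.9, 2.12], [-1.57, 1.48], [-3.14, 3.14]. Speed limits (rad/s): [2.57, 2.57, 3.14, 3.14, 3.14, 3.14].

### API

Orientations are given as a rotation vector (axis times angle).
In Python, from station import bot, eyes, ticket gives the robot as it stands.
- The arm moves only by the tool step_arm, never from a script. Its argument "plan" is one flat list of numbers, 7 for each row, row after row: the shift along the world's x, y, z in m, then the turn, a rotation vector about the world's x, y, z in rad, then the finger opening in m, from 0 to 0.0854. A call has 1 to 20 rows; each row is the pose to reach, as a shift and turn from the pose commanded when the call began; what a row does not reach only later rows make up. A row lasts 1/12 s, in which the tool goes at most 41.7 mm and 7.16 degrees, less where a joint would pass 70% of its speed; a pose out of reach is approached as far as the arm can. A call with a gripper value outside its range is refused whole. The fingers move at their own pace and stop on an object; "squeeze" is the grip in N (left out, the last holds). Time passes only in rows, so rows that repeat a pose let the fingers close. It gives the time, the measured TCP pose, the force and the opening at its end, in the units of the state.
- bot.sense(): the state, without advancing time (a new reading comes with each control period).
- eyes.get_image(name): name is "side" or "top"; returns a dict with "color" (400x640x3 uint8, blue, green, red), "vfov" (degrees; the focal length in pixels is half the picture's height over the tangent of half this angle, whatever the lens; pixels are square), "cx", "cy" (the principal point, pixels), "R" (3x3) and "t" (3): a world point X has camera coordinates R X + t. Camera axes: x right, y down, z forward; pixel columns grow to the right and rows downward; lengths in m; the calibration is good to about 2 mm. A picture is of the moment at which its call begins. There is no depth.
- ticket.job_done(): hands the job in, once; it reports no verdict.
The state is a dict: "time": time; "joint_pos": joint angles; "dq": joint speeds; "tau": joint torques, N m; "tool_pos": TCP position; "tcp_rot": TCP orientation; "ft_force": force on the tool from outside, world axes, zero at the start; "torque": the same for the moment, N m; "finger_gap": opening from 0.0 (shut) to 1.0 (fully open).
Only numpy, scipy, OpenCV 4.12 (cv2) and the standard library are available. Lean on these libraries where they do the work, as an engineer would, in place of code of your own. Each camera call takes 0.05 s, during which the arm holds its last target.

## Working session

There is one attempt and no reset: what is moved stays moved. The work goes in short steps, Python scripts to look and compute and a tool call to move; the robot and the scene stay as the last step left them, time stands still between calls to the robot, and variables do not carry over. Pictures are saved under pics/ and viewed, and the job is handed in when it is done.

Besides the shell and the picture viewer there is one more tool, called after "Call:" as a command line: name --argument value ..., lists and objects as JSON in quotes. step_arm: Moves the arm, as the interface text tells. Its arguments: {"type":"object","properties":{"plan":{"type":"array","items":{"type":"number"}},"squeeze":{"type":"number"}},"required":["plan"]}

```bash
mkdir -p pics; ls
python3 - <<'E'
from station import bot, eyes, ticket
import cv2
print(bot.sense(), bot.tcp_to_grasp)
for n in("side","top"):
    d=eyes.get_image(n); cv2.imwrite(f"pics/{n}0.png",d["color"]); print(n,d["vfov"],d["cx"],d["cy"],d["R"],d["t"])
E
```

```text
pics
{'time': 0.0, 'joint_pos': array([-1.23602651e+00,  2.60646638e-01, -1.39376768e-01,  1.17265340e+00,
       -1.29049869e-05,  1.57077344e+00]), 'dq': array([-0.00120213,  0.00066101,  0.00136869,  0.00059931, -0.00132074,
        0.00042334]), 'tau': array([-1.71250631e-03, -4.05676103e+01,  2.53923136e+01,  1.84666493e-02,
       -8.91408172e-05,  9.15048197e-07]), 'tool_pos': array([ 0.17237676, -0.49553629,  0.40388125]), 'tcp_rot': array([-3.09585300e+00, -5.23129977e-01,  5.11777959e-04]), 'ft_force': array([-1.16733468, -0.30225783, -0.05518469]), 'torque': array([-0.00651874,  0.01662969, -0.00617097]), 'finger_gap': 1.0030930364179649} 0.1547
side 56.2335929271695 320.7477763445404 204.00651755830083 [[-0.95130637 -0.30763756 -0.0193731 ]
 [-0.19100796  0.63764863 -0.74627085]
 [ 0.24193417 -0.7062318  -0.66536043]] [0.57289698 0.12611479 1.19085657]
top 55.376699112673094 319.001738306226 201.67321881997032 [[ 0.02685031 -0.99950634  0.01631346]
 [-0.98457807 -0.02926443 -0.17248078]
 [ 0.17287304 -0.01143071 -0.98487778]] [0.0490992  0.58757855 1.15215052]
```

View pics/side0.png

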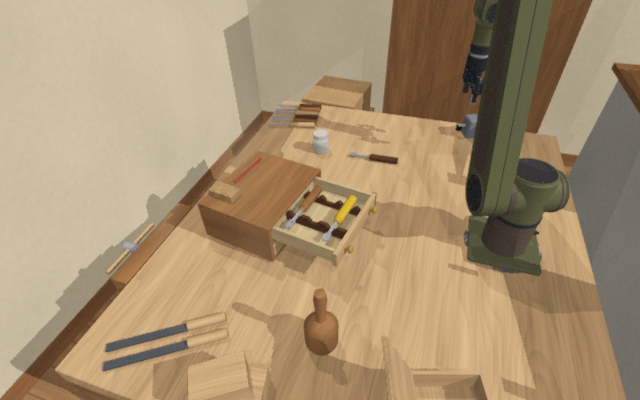

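View pics/top0.png

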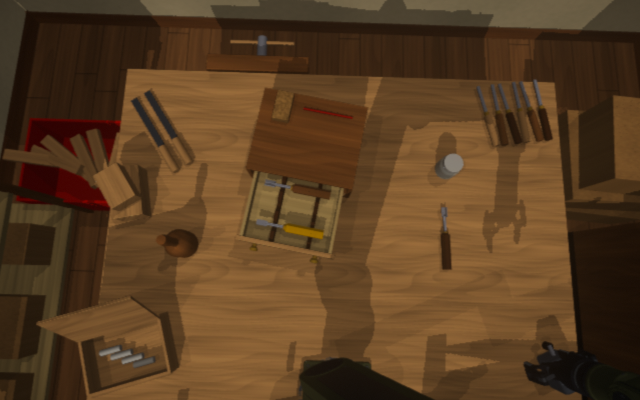

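The yellow chisel is in the front place of the drawer, around (300,230) in the top picture. The middle place looks empty, and the gouge is at about (445,237). I'll enlarge both areas.

Run:
```python
import cv2
t=cv2.imread("pics/top0.png"); s=cv2.imread("pics/side0.png")
def crop(im,x,y,w,h,k,n): cv2.imwrite(n,cv2.convertScaleAbs(cv2.resize(im[y:y+h,x:x+w],None,fx=k,fy=k,interpolation=cv2.INTER_CUBIC),alpha=1.5))
crop(t,230,80,150,190,3,"pics/c1.png"); crop(t,425,195,40,80,7,"pics/c2.png")
crop(s,190,140,200,130,4,"pics/c3.png"); crop(s,340,140,70,35,10,"pics/c4.png")
```

```text
(no output)
```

View pics/c1.png

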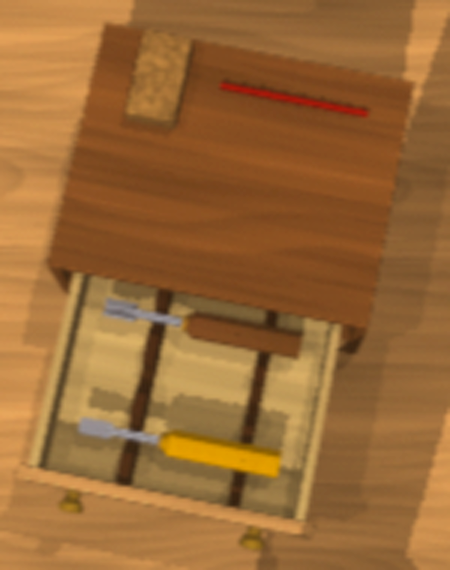

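View pics/c2.png

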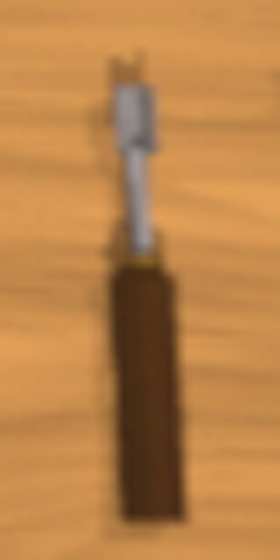

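View pics/c3.png

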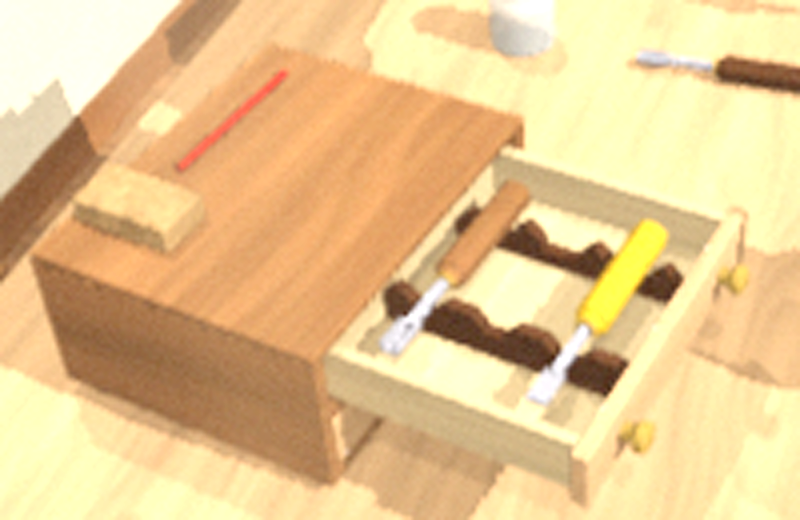

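View pics/c4.png

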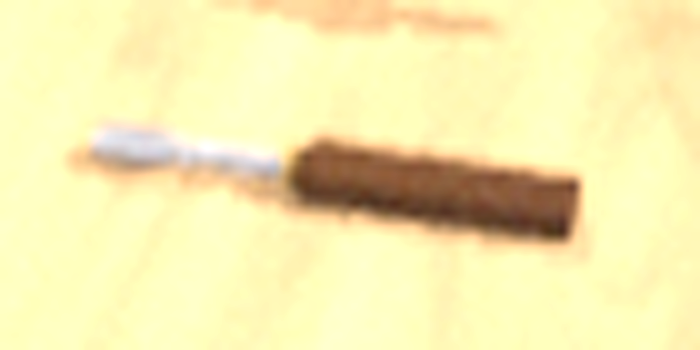

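```bash
cat > h.py <<'E'
import numpy as np, cv2
from scipy.optimize import least_squares
C={}
C['side']=(56.2335929271695,320.7477763445404,204.00651755830083,[[-0.95130637,-0.30763756,-0.0193731],[-0.19100796,0.63764863,-0.74627085],[0.24193417,-0.7062318,-0.66536043]],[0.57289698,0.12611479,1.19085657])
C['top']=(55.376699112673094,319.001738306226,201.67321881997032,[[0.02685031,-0.99950634,0.01631346],[-0.98457807,-0.02926443,-0.17248078],[0.17287304,-0.01143071,-0.98487778]],[0.0490992,0.58757855,1.15215052])
def proj(n,X):
    v,cx,cy,R,t=C[n]; p=np.array(R)@np.asarray(X)+t; f=200/np.tan(np.radians(v/2))
    return np.array([cx+f*p[0]/p[2],cy+f*p[1]/p[2]])
def w2(x,y,yaw,P): c,s=np.cos(yaw),np.sin(yaw); return np.array([x+c*P[0]-s*P[1],y+s*P[0]+c*P[1],P[2]])
def uncrop(p,off,k): return (np.array(p)+.5)/k-.5+np.array(off)
def show(r,n):
    print(n,np.round(r.x,4)); print(np.round(r.fun.reshape(-1,2),1).tolist())
E
python3 - <<'E'
from h import *
T=lambda p:('top',uncrop(p,(230,80),3)); S=lambda p:('side',uncrop(p,(190,140),4))
obs=[(T((108,25)),(.26,.16,.15),0),(T((413,84)),(.26,-.16,.15),0),(T((50,262)),(0,.16,.15),0),(T((372,330)),(0,-.16,.15),0),
(S((522,120)),(0,-.16,.15),0),(S((275,45)),(.26,-.16,.15),0),(S((35,257)),(.26,.16,.15),0),(S((322,358)),(0,.16,.15),0),
(T((20,470)),(0,.145,.135),1),(T((303,532)),(0,-.145,.135),1),(S((577,452)),(0,.145,.135),1),(S((742,212)),(0,-.145,.135),1),
]
def f(p):
    o=[]
    for (n,px),P,d in obs: o.append(proj(n,w2(*p[:3],np.array(P)-[d*p[3],0,0]))-px)
    return np.concatenate(o)
r=least_squares(f,[.5,.1,0,.2],loss='soft_l1'); show(r,'chest')
x,y,a,d=r.x
for nm,lx in(('n0',.064),('n1',.124)):
    p=w2(x,y,a,(lx-d,-.01,.119)); print(nm,p)
    for q in((lx-d,-.1,.119),(lx-d,.1,.119)): print([ (proj('top',w2(x,y,a,q))-(230,80))*3, (proj('side',w2(x,y,a,q))-(190,140))*4])
T=lambda p:('top',uncrop(p,(425,195),7)); S=lambda p:('side',uncrop(p,(340,140),10))
ob=[(T((154,520)),-.09),(T((134,85)),.11),(T((142,267)),.02),(S((92,145)),.11),(S((573,208)),-.09),(S((294,172)),.02)]
r=least_squares(lambda p:np.concatenate([proj(n,w2(*p,(l,0,.013)))-px for (n,px),l in ob]),[.3,-.3,0]); show(r,'gouge')
print(w2(*r.x,(.11,0,.013)))
E
```

```text
chest [ 0.6327  0.1277 -0.1728  0.198 ]
[[-0.7, -0.5], [1.0, 0.2], [-1.1, 1.6], [-1.1, 0.6], [1.6, -1.5], [-0.3, -1.7], [-0.7, -2.3], [-1.4, -0.1], [-1.1, 0.1], [3.5, -0.3], [0.5, 0.6], [-0.2, -1.7]]
n0 [0.49903471 0.14090365 0.119     ]
[array([279.07962918, 456.47898754]), array([641.71966138, 228.71258385])]
[array([ 79.23811036, 415.78159188]), array([524.65449456, 393.36305519])]
n1 [0.55814093 0.13058596 0.119     ]
[array([291.02803095, 396.97292736]), array([574.14194198, 207.14946774])]
[array([ 92.97223305, 356.8412865 ]), array([451.24454365, 365.91085332])]
gouge [ 0.4797 -0.3432  0.0223]
[[-0.1, -0.5], [-0.5, -0.5], [-0.2, 1.0], [-0.2, -1.1], [-0.3, -0.2], [0.9, -0.6]]
[ 0.58971543 -0.34073761  0.013     ]
```

Run:
```python
import cv2
t=cv2.imread("pics/top0.png"); s=cv2.imread("pics/side0.png")
def crop(im,x,y,w,h,k,n,a=1.8): cv2.imwrite(n,cv2.convertScaleAbs(cv2.resize(im[y:y+h,x:x+w],None,fx=k,fy=k,interpolation=cv2.INTER_CUBIC),alpha=a))
crop(t,232,160,125,110,6,"pics/d1.png"); 
crop(s,270,175,115,90,6.5,"pics/d2.png",1.2)
```

```text
(no output)
```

View pics/d1.png

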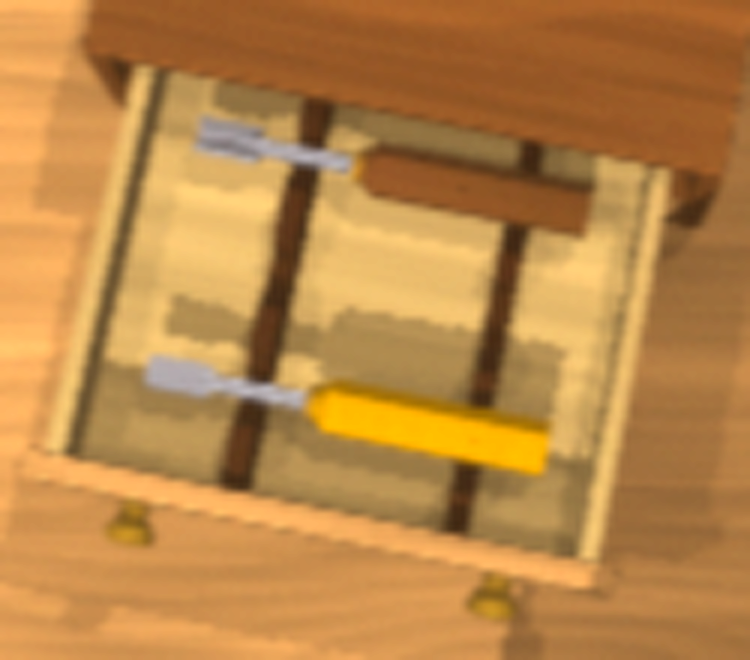

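View pics/d2.png

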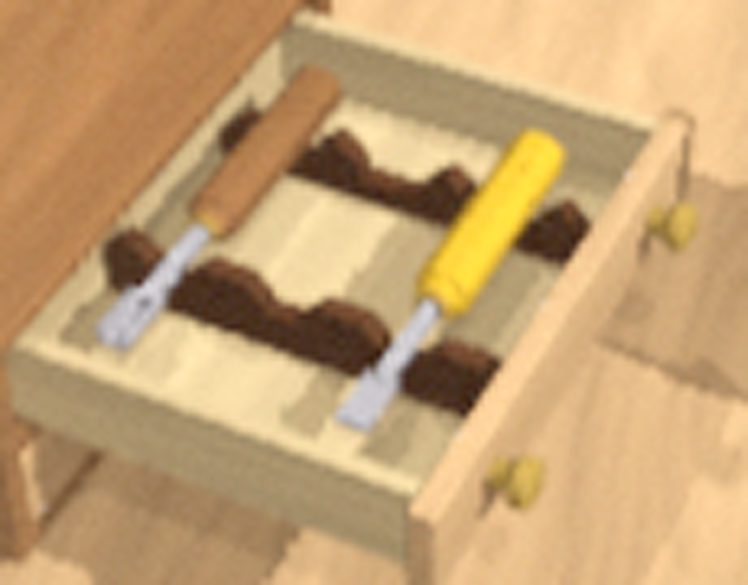

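Run:
```python
from h import *
T=lambda p:('top',uncrop(p,(232,160),6)); S=lambda p:('side',uncrop(p,(270,175),6.5))
z=.119
obs=[(T((547,446)),(.064,-.1,z)),(T((312,407)),(.064,.01,z)),(T((147,371)),(.064,.1,z)),
(T((588,207)),(.184,-.1,z)),(T((362,170)),(.184,.01,z)),(T((200,135)),(.184,.1,z)),
(S((548,147)),(.064,-.1,z)),(S((442,292)),(.064,.01,z)),(S((355,418)),(.064,.1,z)),
(S((322,83)),(.184,-.1,z)),(S((208,215)),(.184,.01,z)),(S((115,333)),(.184,.1,z)),
(T((18,468)),(0,.145,.135)),(T((597,590)),(0,-.145,.135)),(S((435,520)),(0,.145,.135)),(S((692,118)),(0,-.145,.135)),
(S((515,482)),(-.012,.09,.1095)),(S((672,225)),(-.012,-.09,.1095)),(T((130,528)),(-.012,.09,.1095)),(T((492,600)),(-.012,-.09,.1095))]
def mk(ob): return lambda p:np.concatenate([proj(n,w2(*p[:3],P))-px for (n,px),P in ob])
for nm,ob in(('all',obs),('chis',obs[:12]),('front',obs[12:]),('top',[o for o in obs if o[0][0]=='top']),('side',[o for o in obs if o[0][0]=='side'])):
    r=least_squares(mk(ob),[.5,.1,0],loss='soft_l1'); show(r,nm); print('notch1',w2(*r.x,(.124,-.01,z)))
```

```text
all [ 0.4311  0.1642 -0.1691]
[[-0.7, 0.3], [1.7, -0.5], [-0.7, -0.5], [0.3, 0.8], [1.8, -0.2], [-0.6, -0.2], [-1.8, 0.9], [-0.5, 0.2], [-1.0, 0.7], [-0.4, 0.1], [0.6, -0.0], [-0.3, 0.3], [-0.4, 1.3], [2.2, 0.9], [0.2, -0.0], [0.6, -1.0], [0.3, -0.2], [0.2, 0.2], [0.1, -0.3], [0.0, -0.2]]
notch1 [0.55159837 0.13351156 0.119     ]
chis [ 0.4303  0.1623 -0.1593]
[[-0.2, 0.2], [2.2, -0.2], [-0.4, 0.1], [0.4, 0.6], [1.9, -0.0], [-0.6, 0.2], [-1.7, 0.6], [-0.2, -0.1], [-0.3, 0.5], [-0.5, 0.1], [0.7, -0.0], [0.1, 0.4]]
notch1 [0.55116454 0.13275511 0.119     ]
front [ 0.432   0.1651 -0.1701]
[[-0.6, 0.9], [1.9, 0.6], [-0.2, 0.1], [0.3, -0.8], [-0.1, -0.1], [-0.1, 0.3], [-0.2, -0.7], [-0.3, -0.5]]
notch1 [0.55250274 0.1342691  0.119     ]
top [ 0.4313  0.1645 -0.1654]
[[-0.8, 0.1], [1.5, -0.6], [-1.0, -0.5], [-0.0, 0.5], [1.5, -0.3], [-1.0, -0.2], [-0.5, 1.4], [2.2, 0.6], [-0.0, -0.3], [-0.0, -0.4]]
notch1 [0.55191328 0.13426436 0.119     ]
side [ 0.4308  0.1639 -0.1729]
[[-1.5, 0.8], [-0.4, 0.1], [-0.9, 0.5], [-0.1, 0.0], [0.8, -0.2], [-0.2, 0.0], [0.2, -0.2], [0.9, -1.0], [0.3, -0.3], [0.4, 0.2]]
notch1 [0.55123374 0.1326828  0.119     ]
```

Call:
step_arm --plan '[0.308,0.153,-0.135,0,0,-0.313,0.06,0.308,0.153,-0.135,0,0,-0.313,0.06,0.308,0.153,-0.135,0,0,-0.313,0.06,0.308,0.153,-0.135,0,0,-0.313,0.06,0.308,0.153,-0.135,0,0,-0.313,0.06,0.308,0.153,-0.135,0,0,-0.313,0.06,0.308,0.153,-0.135,0,0,-0.313,0.06,0.308,0.153,-0.135,0,0,-0.313,0.06,0.308,0.153,-0.135,0,0,-0.313,0.06,0.308,0.153,-0.135,0,0,-0.313,0.06,0.308,0.153,-0.135,0,0,-0.313,0.06,0.308,0.153,-0.135,0,0,-0.313,0.06,0.308,0.153,-0.135,0,0,-0.313,0.06]' --squeeze 40

```text
time: 1.18
tool_pos: [0.4796, -0.3434, 0.27]
tcp_rot: [3.141, 0.032, -0.001]
ft_force: [0.1, -1.0, 0.6]
finger_gap: 0.701
```

```bash
cat > look.py <<'E'
import sys,cv2
from station import bot,eyes
from scipy.spatial.transform import Rotation as Ro
s=bot.sense(); print(s['time'],s['tool_pos'].round(4),s['ft_force'].round(1),s['finger_gap'],s['joint_pos'].round(2))
R=Ro.from_rotvec(s['tcp_rot']).as_matrix(); print('z',R[:,2].round(3),'y',R[:,1].round(3))
tag=sys.argv[1]
for a in sys.argv[2:]:
    n,x,y,w,h,k=a.split(','); x,y,w,h=map(int,(x,y,w,h)); k=float(k)
    im=eyes.get_image(n)['color']; cv2.imwrite(f'pics/{tag}_{n}_full.png',im); cv2.imwrite(f'pics/{tag}_{n}.png',cv2.convertScaleAbs(cv2.resize(im[y:y+h,x:x+w],None,fx=k,fy=k,interpolation=cv2.INTER_CUBIC),alpha=1.4 if n=='top' else 1.1))
E
python3 look.py e side,330,90,120,90,6
```

```text
1.1833 [ 0.4796 -0.3434  0.27  ] [ 0.1 -1.   0.6] 0.701250813624395 [-0.62  0.45 -0.21  0.91 -0.    2.5 ]
z [-0.001 -0.    -1.   ] y [ 0.021 -1.     0.   ]
```

View pics/e_side.png

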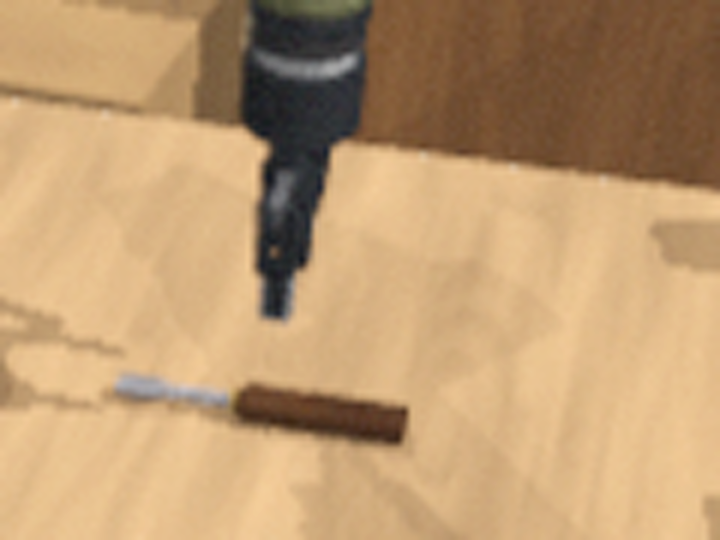

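The gripper is above the handle, with its fingertips at about (275,318) in the crop and the handle at (240–405, 390–435). The tracking looks accurate, so I'll lower it and grip.

Call:
step_arm --plan '[0,0,-0.04,0,0,0,0.06,0,0,-0.07,0,0,0,0.06,0,0,-0.085,0,0,0,0.06,0,0,-0.093,0,0,0,0.06,0,0,-0.093,0,0,0,0.06,0,0,-0.093,0,0,0,0.02,0,0,-0.093,0,0,0,0.015,0,0,-0.093,0,0,0,0.015,0,0,-0.093,0,0,0,0.015,0,0,-0.093,0,0,0,0.015,0,0,-0.093,0,0,0,0.015,0,0,-0.093,0,0,0,0.015]' --squeeze 40

```text
time: 2.23
tool_pos: [0.4813, -0.3434, 0.1786]
tcp_rot: [3.139, 0.034, 0.004]
ft_force: [-1.2, -0.1, 5.8]
finger_gap: 0.295
```

```bash
python3 look.py f side,330,90,120,90,6 top,405,180,80,100,6
```

```text
2.2333 [ 0.4813 -0.3434  0.1786] [-1.2 -0.1  5.8] 0.2952707974100758 [-0.62  0.55 -0.32  0.7  -0.    2.5 ]
z [ 0.003 -0.002 -1.   ] y [ 0.022 -1.     0.002]
```

View pics/f_side.png

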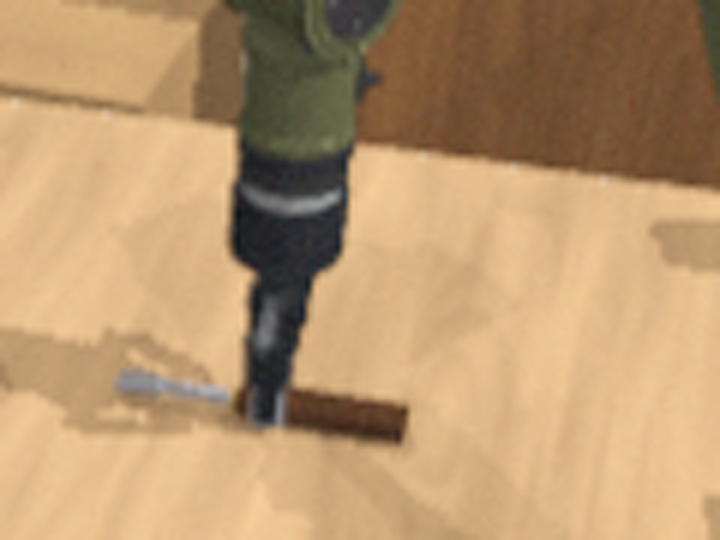

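View pics/f_top.png

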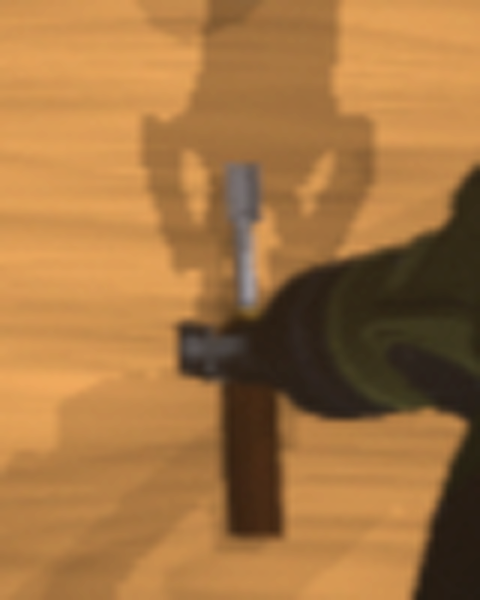

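Gripped: the opening reads 25 mm, and the pads are about 3 mm from the origin. Next I'll lift the gouge, then swing it over the middle notch.

Call:
step_arm --plan '[0,0,0.015,0,0,0,0.015,0,0,0.05,0,0,0,0.015,0,0,0.09,0,0,0,0.015,0,0,0.13,0,0,0,0.015,0,0,0.17,0,0,0,0.015,0,0,0.2,0,0,0,0.015,0,0,0.2,0,0,0,0.015]'

```text
time: 2.92
tool_pos: [0.4821, -0.3439, 0.3849]
tcp_rot: [3.133, 0.034, 0.018]
ft_force: [1.1, -0.5, -0.9]
finger_gap: 0.294
```

Call:
step_arm --plan '[0.003,0.015,0,0,0,0.05,0.015,0.008,0.05,0,0,0,0.15,0.015,0.013,0.085,0,0,0,0.25,0.015,0.018,0.12,0,0,0,0.35,0.015,0.024,0.155,0,0,0,0.45,0.015,0.029,0.19,0,0,0,0.55,0.015,0.034,0.225,0,0,0,0.65,0.015,0.039,0.26,0,0,0,0.75,0.015,0.044,0.295,0,0,0,0.85,0.015,0.05,0.33,0,0,0,0.95,0.015,0.055,0.365,0,0,0,1.06,0.015,0.06,0.4,0,0,0,1.17,0.015,0.065,0.435,0,0,0,1.27,0.015,0.07,0.465,0,0,0,1.35,0.015,0.0716,0.4765,0,0,0,1.38,0.015,0.0716,0.4765,0,0,0,1.38,0.015,0.0716,0.4765,0,0,0,1.38,0.015,0.0716,0.4765,0,0,0,1.38,0.015]'

```text
time: 4.42
tool_pos: [0.5518, 0.1327, 0.3765]
tcp_rot: [2.402, 2.024, -0.002]
ft_force: [0.0, -0.8, -0.7]
finger_gap: 0.287
```

```bash
python3 look.py g side,250,130,150,120,5 top,210,120,160,150,5
```

```text
4.4167 [0.5518 0.1327 0.3765] [ 0.  -0.8 -0.7] 0.28712413120955665 [ 0.24  0.35 -0.09  1.14 -0.    1.98]
z [-0.001 -0.001 -1.   ] y [ 0.985 -0.17  -0.001]
```

View pics/g_side.png

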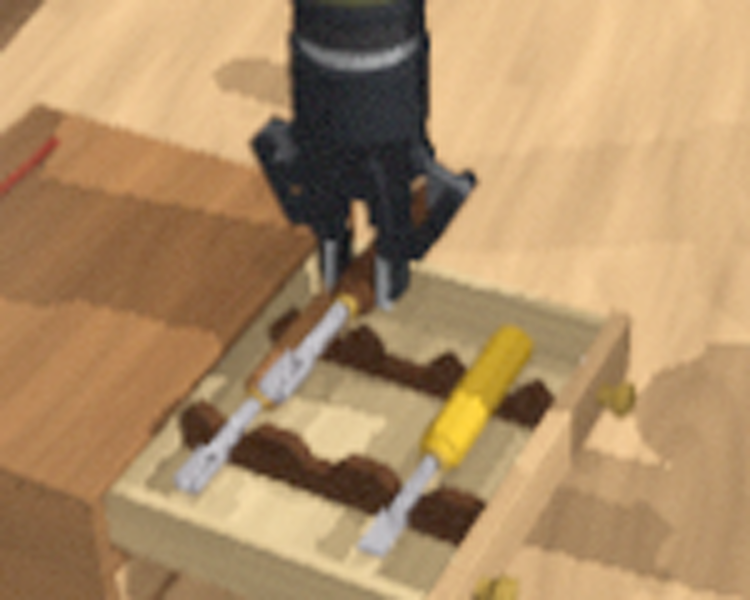

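View pics/g_top.png

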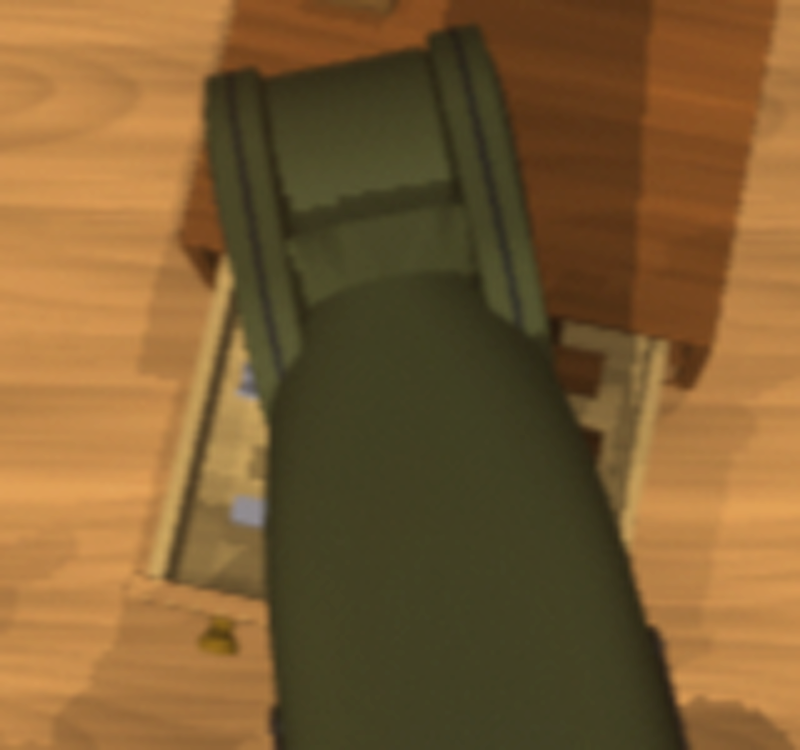

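Run:
```python
from h import *
S=lambda p:uncrop(p,(250,130),5)
tip=S((268,395)); fer=S((346,300))
yaw=np.pi/2-.168
for z in(.21,.213,.216):
  for off in(-.005,0,.005):
    print(z,off,[ (proj('side',w2(.5518,.1327,yaw,(l+off,0,z)))-p).round(1) for l,p in((.11,tip),(.03,fer))])
```

```text
0.21 -0.005 [array([ 0.9, -0.5]), array([-1. ,  1.7])]
0.21 0 [array([-0. ,  0.6]), array([-1.8,  2.7])]
0.21 0.005 [array([-0.9,  1.8]), array([-2.6,  3.7])]
0.213 -0.005 [array([ 0.8, -1.3]), array([-1. ,  0.9])]
0.213 0 [array([-0.1, -0.2]), array([-1.9,  1.9])]
0.213 0.005 [array([-1. ,  0.9]), array([-2.7,  2.9])]
0.216 -0.005 [array([ 0.8, -2.1]), array([-1.1,  0.1])]
0.216 0 [array([-0.1, -1. ]), array([-1.9,  1.1])]
0.216 0.005 [array([-1. ,  0.1]), array([-2.7,  2.1])]
```

The gouge is over the middle place. The measured tip agrees with the prediction to within about 1 px. I'll lower it to just above the teeth and look again.

Call:
step_arm --plan '[0,0.0008,-0.02,0,0,0,0.015,0,0.0008,-0.04,0,0,0,0.015,0,0.0008,-0.058,0,0,0,0.015,0,0.0008,-0.066,0,0,0,0.015,0,0.0008,-0.066,0,0,0,0.015,0,0.0008,-0.066,0,0,0,0.015]'

```text
time: 5.02
tool_pos: [0.5521, 0.1337, 0.3109]
tcp_rot: [-2.402, -2.024, 0.001]
ft_force: [0.5, -0.0, -2.0]
finger_gap: 0.292
```

```bash
python3 look.py i side,270,160,120,100,6.5
```

```text
5.0167 [0.5521 0.1337 0.3109] [ 0.5 -0.  -2. ] 0.29152855076782447 [ 0.24  0.39 -0.2   0.98 -0.    1.98]
z [-0. -0. -1.] y [ 0.986 -0.169 -0.   ]
```

View pics/i_side.png

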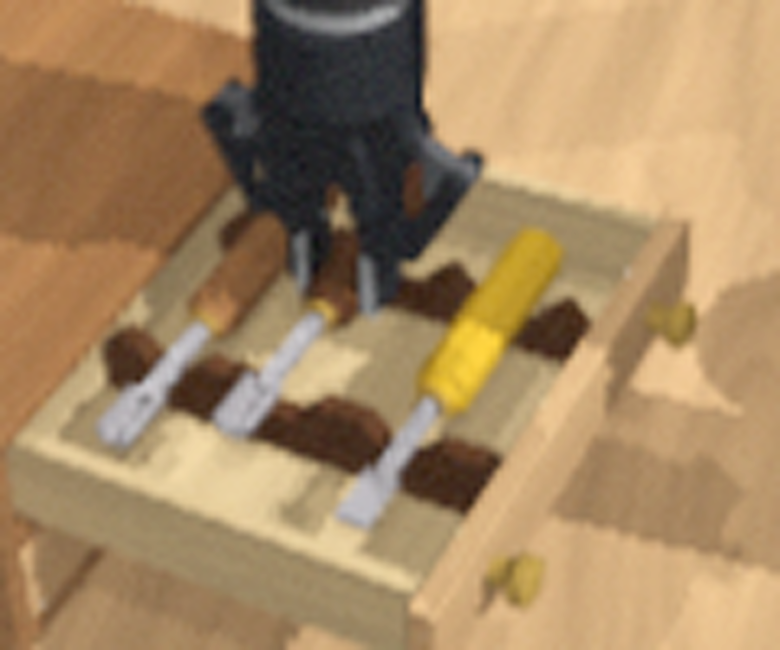

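```bash
python3 - <<'E'
from h import *
S=lambda p:uncrop(p,(270,160),6.5)
R=lambda P:(proj('side',P)+.5-(270,160))*6.5
a=-.168
for nm,P in(('a tip',(.064,.1,.119)),('b tip',(.184,.1,.119)),('n1 tip',(.124,.1,.119)),('n1 ferr',(.124,.02,.119)),('a ferr',(.064,.02,.119)),('b ferr',(.184,.02,.119))): print(nm,R(w2(.4311,.1642,a,P)))
for z in(.142,.145,.148):
  for l in(.11,.03): print(z,l,R(w2(.5521,.1337,np.pi/2+a,(l,0,z))))
E
python3 - <<'E'
import cv2
im=cv2.imread('pics/i_side_full.png'); cv2.imwrite('pics/i2.png',cv2.resize(im[200:250,280:340],None,fx=13,fy=11.99,interpolation=cv2.INTER_CUBIC))
E
```

```text
a tip [349.21341118 520.48160713]
b tip [113.31434203 433.20972401]
n1 tip [228.92412578 475.98006461]
n1 ferr [313.32015269 364.63760211]
a ferr [429.54952608 404.8882941 ]
b ferr [201.40650343 325.88146247]
0.142 0.11 [225.43348796 439.34319358]
0.142 0.03 [311.14843101 328.19988783]
0.145 0.11 [225.09776237 434.49345725]
0.145 0.03 [310.98212494 323.37941839]
0.148 0.11 [224.76077164 429.62544536]
0.148 0.03 [310.81522175 318.54164088]
```

View pics/i2.png

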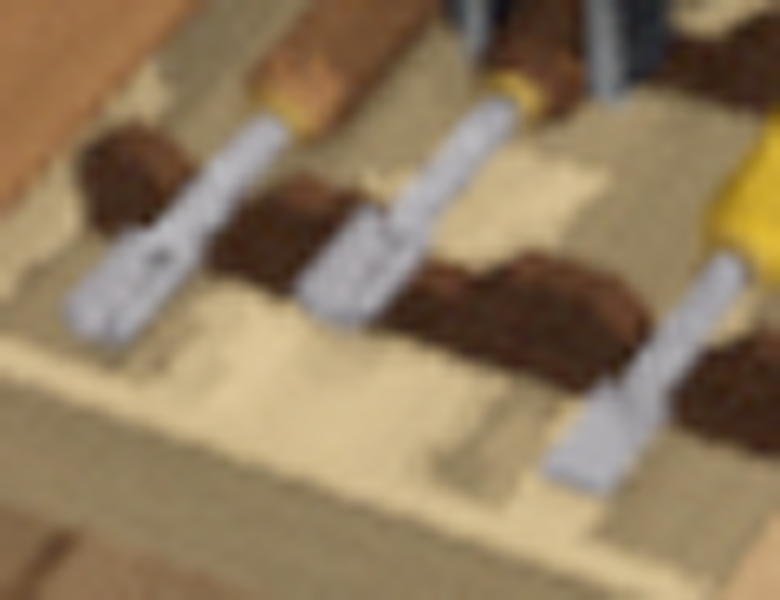

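The gouge tip is about 2 mm short along the axis and about 1–2 mm too far in, which is within the notch clearance. I'll correct that slightly and lower slowly.

Call:
step_arm --plan '[-0.0007,0.002,-0.003,0,0,0,0.015,-0.0007,0.002,-0.008,0,0,0,0.015,-0.0007,0.002,-0.013,0,0,0,0.015,-0.0007,0.002,-0.018,0,0,0,0.015,-0.0007,0.002,-0.021,0,0,0,0.015,-0.0007,0.002,-0.023,0,0,0,0.015,-0.0007,0.002,-0.024,0,0,0,0.015,-0.0007,0.002,-0.024,0,0,0,0.015]'

```text
time: 5.73
tool_pos: [0.5513, 0.1364, 0.2863]
tcp_rot: [-2.401, -2.026, 0.001]
ft_force: [0.2, 0.2, -0.8]
finger_gap: 0.292
```

```bash
python3 look.py j side,270,160,120,100,6.5
```

```text
5.7333 [0.5513 0.1364 0.2863] [ 0.2  0.2 -0.8] 0.29197739975913817 [ 0.24  0.41 -0.24  0.92 -0.    1.98]
z [-0.001 -0.    -1.   ] y [ 0.986 -0.168 -0.001]
```

View pics/j_side.png

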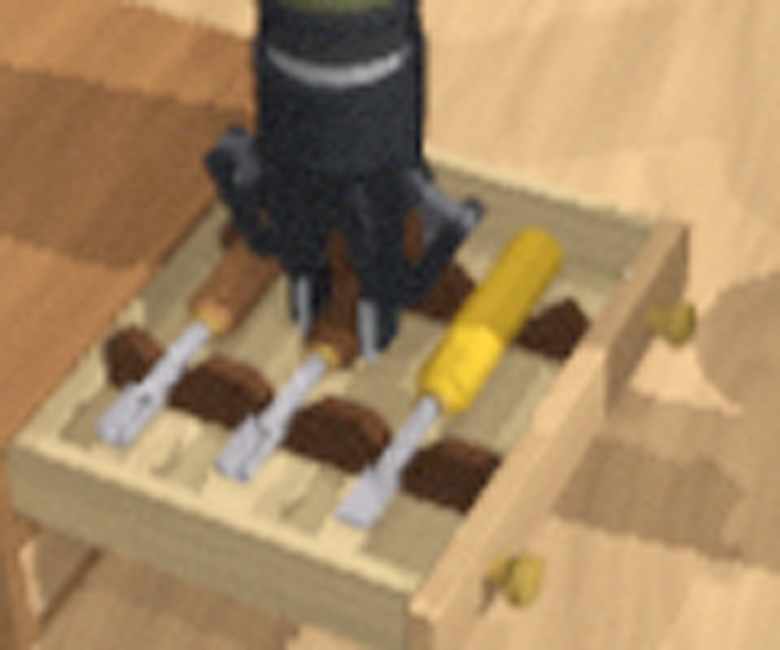

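The gouge is in the notch: its tip is at (233,473), against an expected (235,474). I'll ease it down to contact.

Call:
step_arm --plan '[0,0,-0.001,0,0,0,0.015,0,0,-0.002,0,0,0,0.015,0,0,-0.002,0,0,0,0.015]'

```text
time: 6.03
tool_pos: [0.5514, 0.1364, 0.2847]
tcp_rot: [-2.401, -2.026, -0.0]
ft_force: [0.2, 0.1, -1.9]
finger_gap: 0.291
```

Call:
step_arm --plan '[0,0,-0.001,0,0,0,0.015,0,0,-0.002,0,0,0,0.015,0,0,-0.002,0,0,0,0.015]'

```text
time: 6.28
tool_pos: [0.5519, 0.1364, 0.2841]
tcp_rot: [2.4, 2.025, 0.003]
ft_force: [-0.9, -0.2, 5.7]
finger_gap: 0.291
```

Contact at 5.7 N, so the gouge is seated. I'll open a little, to 42 mm, to stay clear of the neighbouring tools.

Call:
step_arm --plan '[0,0,0.001,0,0,0,0.03,0,0,0.001,0,0,0,0.036,0,0,0.001,0,0,0,0.042,0,0,0.001,0,0,0,0.042,0,0,0.001,0,0,0,0.042,0,0,0.001,0,0,0,0.042]'

```text
time: 6.78
tool_pos: [0.5514, 0.1365, 0.2835]
tcp_rot: [-2.401, -2.026, 0.0]
ft_force: [0.3, 0.7, 0.6]
finger_gap: 0.494
```

```bash
python3 look.py k side,270,160,120,100,6.5
```

```text
6.7833 [0.5514 0.1365 0.2835] [0.3 0.7 0.6] 0.49375308153961683 [ 0.24  0.41 -0.25  0.92  0.    1.98]
z [-0. -0. -1.] y [ 0.986 -0.168 -0.   ]
```

View pics/k_side.png

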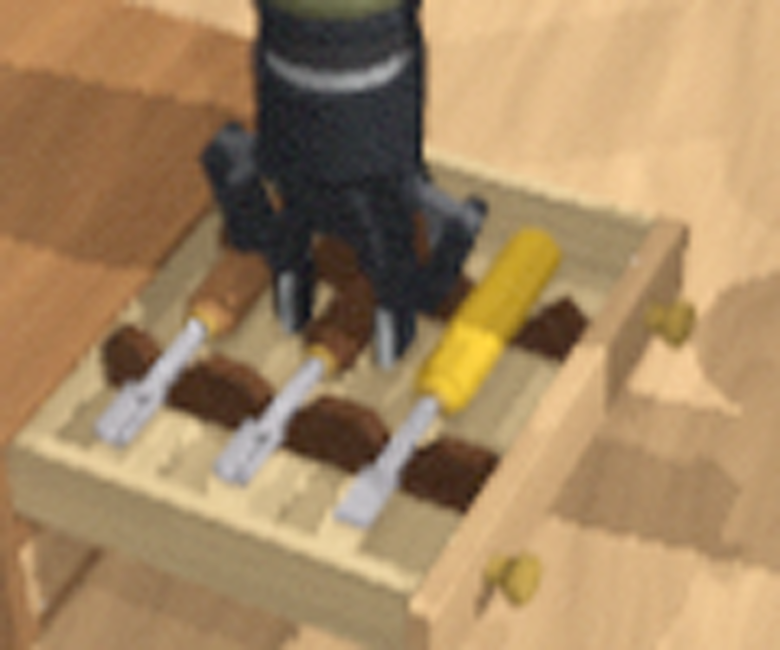

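Released, and the gouge is lying in the middle notches. I'll raise the arm, close the fingers, turn them and move in front of the drawer.

Call:
step_arm --plan '[0,0,0.01,0,0,0,0.042,0,0,0.03,0,0,0,0.042,0,0,0.06,0,0,0,0.042,0,0,0.1,0,0,0,0.042,0,0,0.12,0,0,0,0.042,-0.02,0.004,0.13,0,0,0.12,0,-0.04,0.009,0.13,0,0,0.24,0,-0.055,0.012,0.13,0,0,0.36,0,-0.07,0.015,0.13,0,0,0.48,0,-0.085,0.018,0.13,0,0,0.6,0,-0.1,0.021,0.13,0,0,0.72,0,-0.113,0.024,0.13,0,0,0.84,0,-0.126,0.027,0.13,0,0,0.96,0,-0.14,0.03,0.13,0,0,1.08,0,-0.15,0.032,0.13,0,0,1.2,0,-0.16,0.034,0.13,0,0,1.32,0,-0.17,0.036,0.13,0,0,1.44,0,-0.17,0.036,0.13,0,0,1.571,0,-0.17,0.036,0.13,0,0,1.571,0,-0.17,0.036,0.13,0,0,1.571,0]'

```text
time: 8.5
tool_pos: [0.3814, 0.1725, 0.4144]
tcp_rot: [0.269, 3.129, 0.001]
ft_force: [-0.1, -0.5, -0.1]
finger_gap: 0.0
```

```bash
python3 look.py l side,270,150,130,115,6 top,210,140,160,150,5
```

```text
8.5 [0.3814 0.1725 0.4144] [-0.1 -0.5 -0.1] 0.00044666227055305626 [ 0.42  0.07 -0.35  1.15 -0.    0.6 ]
z [ 0.001  0.    -1.   ] y [0.171 0.985 0.001]
```

View pics/l_side.png

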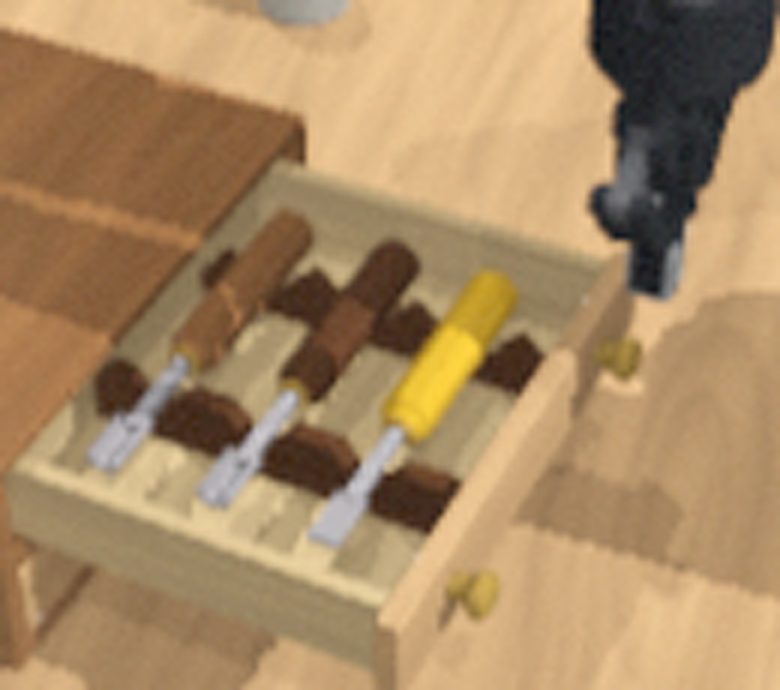

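View pics/l_top.png

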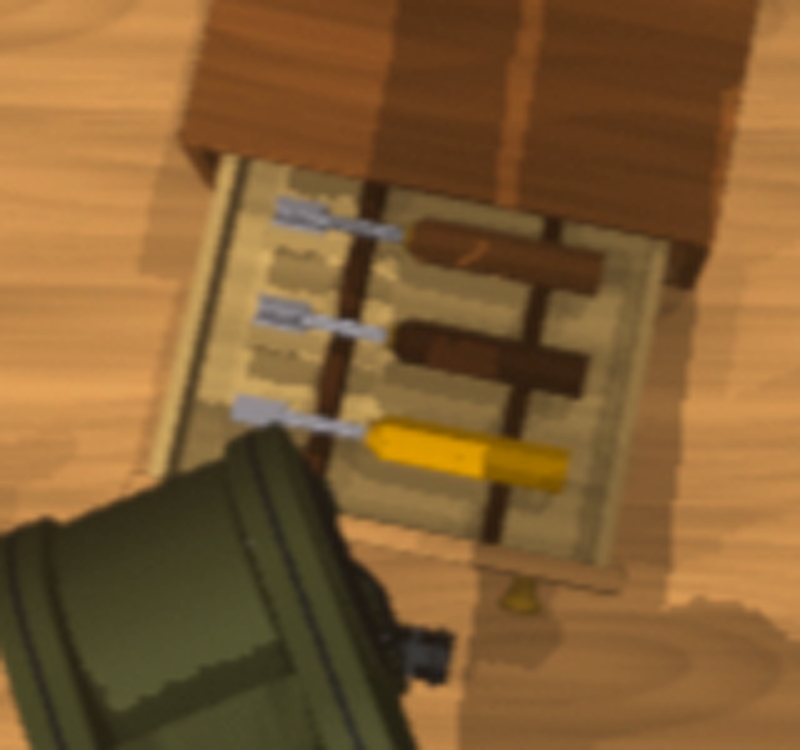

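All three tools are seated evenly in both views; the gouge runs from (205,490) to (395,260) in the side crop. Now I'll go down in front of the face.

Call:
step_arm --plan '[0,0,-0.035,0,0,0,0,0,0,-0.07,0,0,0,0,0,0,-0.105,0,0,0,0,0,0,-0.13,0,0,0,0,0,0,-0.138,0,0,0,0,0,0,-0.138,0,0,0,0]'

```text
time: 9.1
tool_pos: [0.3806, 0.1719, 0.274]
tcp_rot: [-0.267, -3.126, 0.004]
ft_force: [-0.3, -1.0, -0.6]
finger_gap: 0.002
```

```bash
python3 look.py m side,270,150,130,115,6
```

```text
9.1 [0.3806 0.1719 0.274 ] [-0.3 -1.  -0.6] 0.0015747375081881967 [ 0.42  0.19 -0.61  0.78  0.    0.59]
z [-0.004 -0.002 -1.   ] y [ 0.169  0.986 -0.003]
```

View pics/m_side.png

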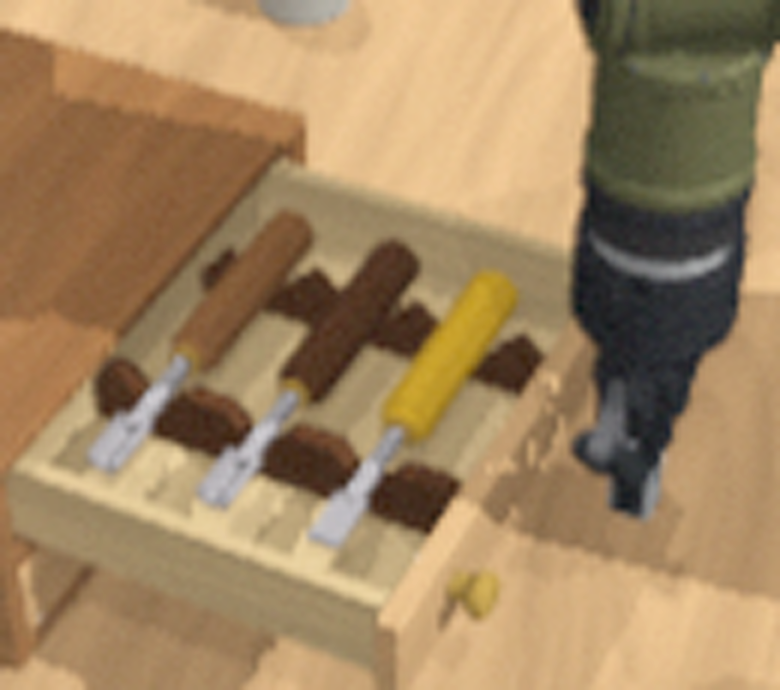

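Call:
step_arm --plan '[0.01,-0.0017,0,0,0,0,0,0.02,-0.0034,0,0,0,0,0,0.028,-0.0048,0,0,0,0,0,0.034,-0.0058,0,0,0,0,0,0.038,-0.0065,0,0,0,0,0,0.042,-0.0071,0,0,0,0,0,0.046,-0.0078,0,0,0,0,0,0.05,-0.0085,0,0,0,0,0,0.055,-0.0094,0,0,0,0,0,0.061,-0.0104,0,0,0,0,0,0.067,-0.0114,0,0,0,0,0,0.073,-0.0124,0,0,0,0,0,0.079,-0.0134,0,0,0,0,0,0.085,-0.0145,0,0,0,0,0,0.091,-0.0155,0,0,0,0,0,0.097,-0.0165,0,0,0,0,0,0.102,-0.0173,0,0,0,0,0,0.106,-0.018,0,0,0,0,0,0.109,-0.0185,0,0,0,0,0,0.11,-0.0187,0,0,0,0,0]'

```text
time: 10.82
tool_pos: [0.492, 0.1536, 0.2757]
tcp_rot: [0.265, 3.13, -0.0]
ft_force: [-1.7, 0.1, 0.3]
finger_gap: -0.002
```

```bash
python3 look.py n side,230,130,150,130,5.2 top,210,100,160,150,5
```

```text
10.8167 [0.492  0.1536 0.2757] [-1.7  0.1  0.3] -0.0022252524892762224 [ 0.3   0.33 -0.39  0.85 -0.    0.47]
z [ 0. -0. -1.] y [ 0.168  0.986 -0.   ]
```

View pics/n_side.png

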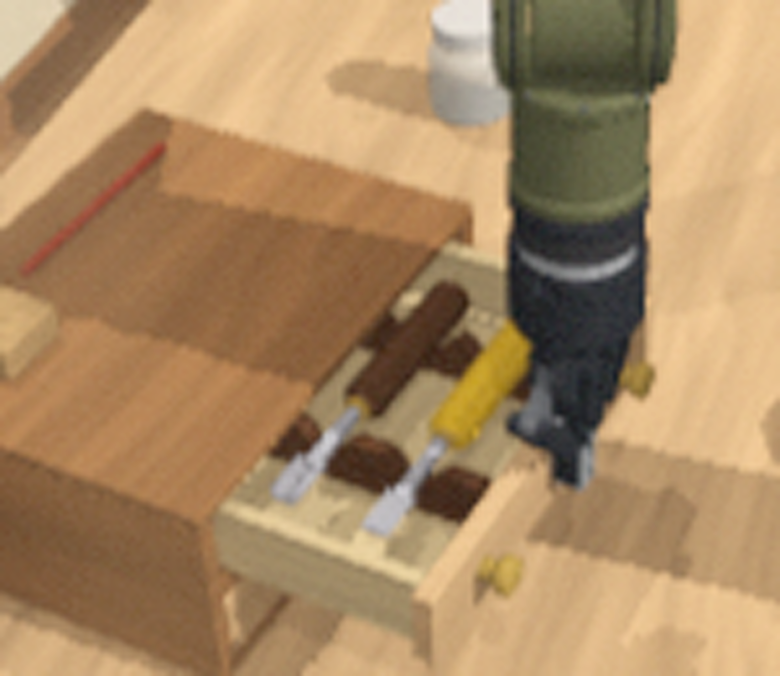

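View pics/n_top.png

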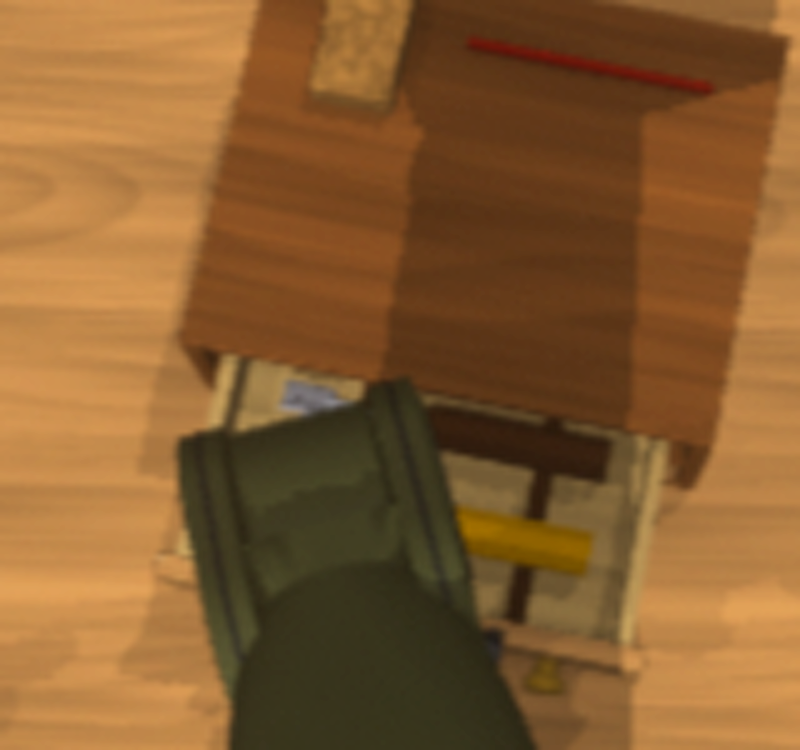

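Pushing works and the tools are staying put. About 130 mm remains.

Call:
step_arm --plan '[0.002,-0.0003,0,0,0,0,0,0.006,-0.001,0,0,0,0,0,0.012,-0.002,0,0,0,0,0,0.018,-0.003,0,0,0,0,0,0.024,-0.004,0,0,0,0,0,0.03,-0.005,0,0,0,0,0,0.036,-0.006,0,0,0,0,0,0.042,-0.007,0,0,0,0,0,0.048,-0.008,0,0,0,0,0,0.054,-0.009,0,0,0,0,0,0.06,-0.01,0,0,0,0,0,0.066,-0.011,0,0,0,0,0,0.072,-0.012,0,0,0,0,0,0.078,-0.013,0,0,0,0,0,0.084,-0.014,0,0,0,0,0,0.09,-0.015,0,0,0,0,0,0.096,-0.016,0,0,0,0,0,0.101,-0.017,0,0,0,0,0,0.104,-0.0177,0,0,0,0,0,0.105,-0.0179,0,0,0,0,0]'

```text
time: 12.58
tool_pos: [0.5971, 0.1359, 0.2756]
tcp_rot: [0.265, 3.13, 0.001]
ft_force: [-1.1, 0.9, 0.8]
finger_gap: -0.002
```

```bash
python3 look.py o side,230,130,150,130,5.2
```

```text
12.5833 [0.5971 0.1359 0.2756] [-1.1  0.9  0.8] -0.0016323692801483982 [ 0.22  0.48 -0.14  0.94  0.    0.39]
z [ 0.001  0.    -1.   ] y [0.168 0.986 0.   ]
```

View pics/o_side.png

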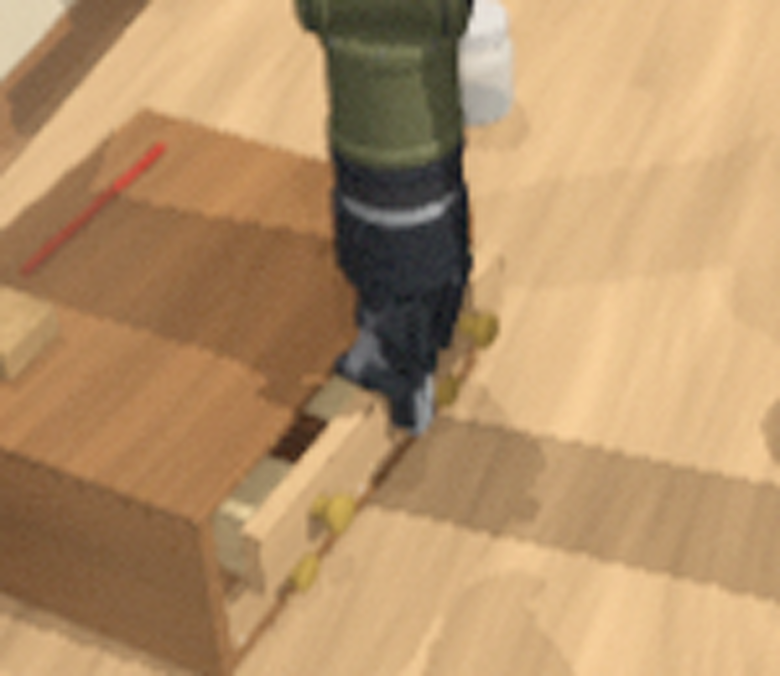

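About 25–30 mm is left. I'll advance slowly and watch the force.

Call:
step_arm --plan '[0.002,-0.0003,0,0,0,0,0,0.004,-0.0007,0,0,0,0,0,0.007,-0.0012,0,0,0,0,0,0.01,-0.0017,0,0,0,0,0,0.012,-0.002,0,0,0,0,0,0.014,-0.0024,0,0,0,0,0,0.016,-0.0027,0,0,0,0,0]'

```text
time: 13.22
tool_pos: [0.6125, 0.1332, 0.2756]
tcp_rot: [-0.265, -3.13, -0.0]
ft_force: [-5.0, 2.1, 3.3]
finger_gap: 0.0
```

Call:
step_arm --plan '[0.002,-0.0003,0,0,0,0,0,0.004,-0.0007,0,0,0,0,0,0.005,-0.0009,0,0,0,0,0]'

```text
time: 13.47
tool_pos: [0.6165, 0.1325, 0.2757]
tcp_rot: [-0.264, -3.128, -0.001]
ft_force: [-4.3, 1.5, 2.9]
finger_gap: 0.0
```

Call:
step_arm --plan '[0.001,-0.0002,0,0,0,0,0,0.002,-0.0003,0,0,0,0,0,0.003,-0.0005,0,0,0,0,0]'

```text
time: 13.72
tool_pos: [0.6208, 0.1318, 0.2757]
tcp_rot: [0.265, 3.13, -0.0]
ft_force: [-0.9, 0.2, -0.6]
finger_gap: -0.001
```

```bash
python3 look.py p side,230,130,150,130,5.2
```

```text
13.7167 [0.6208 0.1318 0.2757] [-0.9  0.2 -0.6] -0.0009210268789528541 [ 0.21  0.52 -0.08  0.97 -0.    0.38]
z [ 0.001 -0.    -1.   ] y [0.168 0.986 0.   ]
```

View pics/p_side.png

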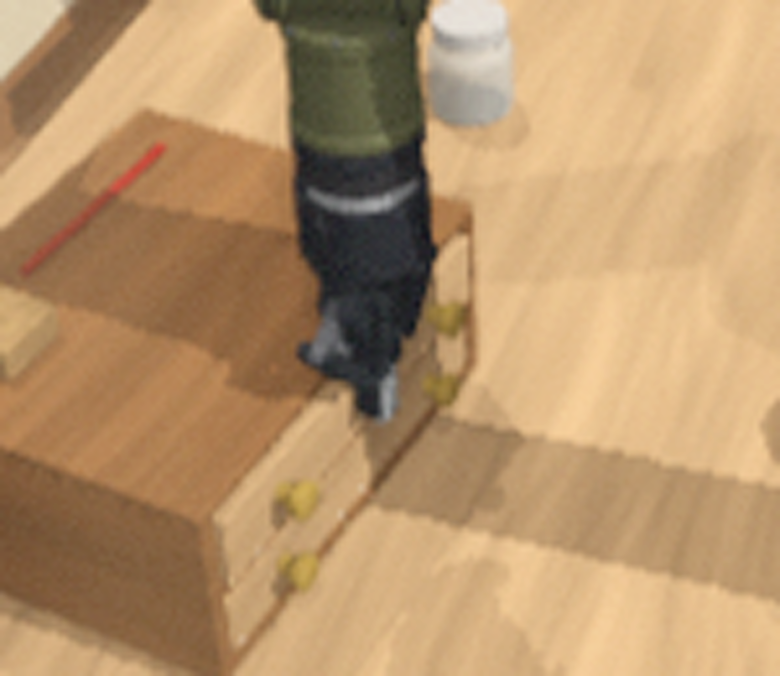

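The resistance rose to 5 N and then vanished. The front now looks flush, with its left edge at (215,520) running along the chest edge. I'll back off and check.

Call:
step_arm --plan '[-0.005,0.0008,0,0,0,0,0,-0.02,0.0034,0,0,0,0,0,-0.05,0.0085,0,0,0,0,0,-0.085,0.0145,0,0,0,0,0,-0.12,0.02,0.02,0,0,0,0,-0.15,0.0,0.05,0,0,0,0,-0.18,-0.03,0.08,0,0,0,0,-0.21,-0.06,0.1,0,0,0,0,-0.24,-0.09,0.12,0,0,0,0,-0.26,-0.12,0.12,0,0,0,0,-0.26,-0.15,0.12,0,0,0,0,-0.26,-0.18,0.12,0,0,0,0,-0.26,-0.18,0.12,0,0,0,0]'

```text
time: 14.85
tool_pos: [0.3595, -0.0525, 0.3968]
tcp_rot: [0.277, 3.125, -0.006]
ft_force: [1.1, -0.2, -0.0]
finger_gap: 0.001
```

```bash
python3 look.py q side,220,130,150,130,5.2 top,210,80,160,150,5
python3 - <<'E'
from h import *
for d in(0,.005,.01):
    print(d,[((proj('side',w2(.6327-.003,.1285,-.17,(-d,y,.135)))+.5-(220,130))*5.2).round(0) for y in(.145,-.145)])
E
```

```text
14.85 [ 0.3595 -0.0525  0.3968] [ 1.1 -0.2 -0. ] 0.001402053104694567 [-0.14 -0.02 -0.49  1.1  -0.    0.03]
z [ 0.004 -0.004 -1.   ] y [ 0.176  0.984 -0.004]
0 [array([279., 521.]), array([525., 234.])]
0.005 [array([287., 524.]), array([532., 236.])]
0.01 [array([295., 527.]), array([539., 238.])]
```

View pics/q_side.png

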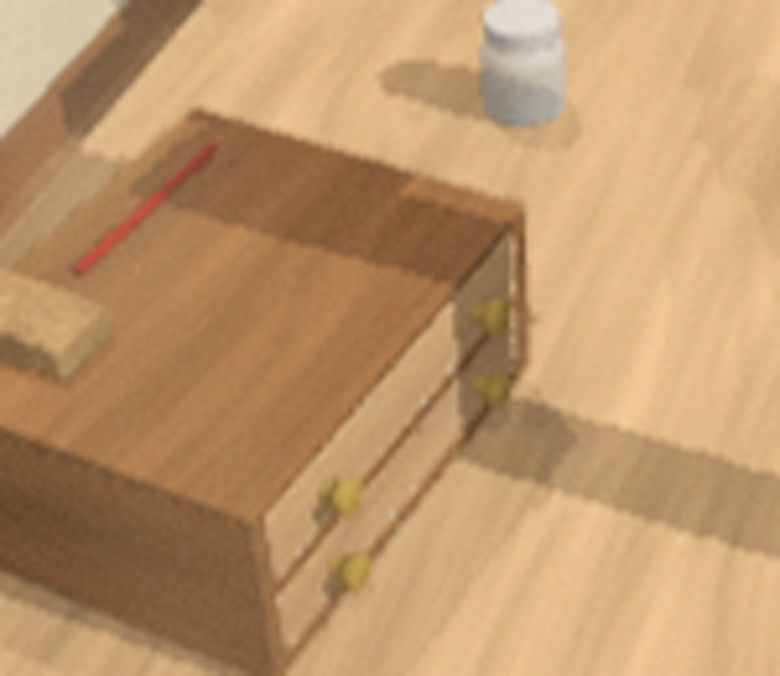

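View pics/q_top.png

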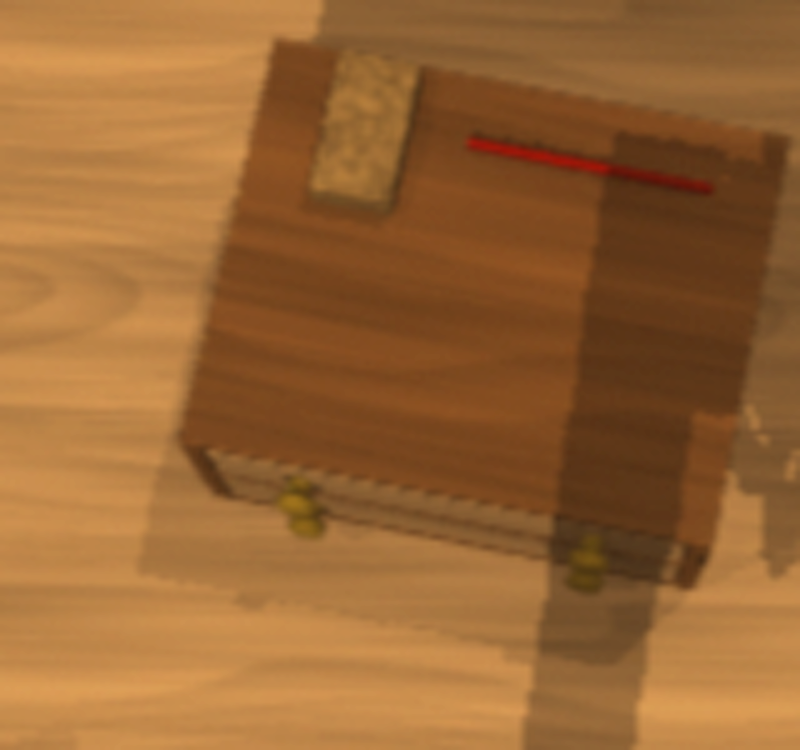

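View pics/q_side_full.png

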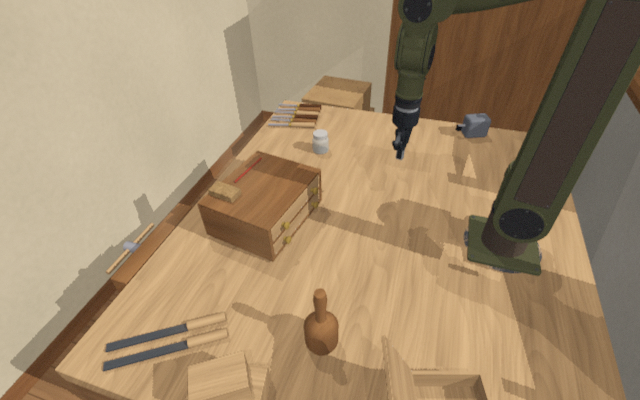

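The front is flush: the upper knobs (345,497) and (490,315) line up with the lower ones, and no drawer side shows. The mallet and jar stand where they were. I'll let the arm settle and hand in.

Call:
step_arm --plan '[0,0,0,0,0,0,0,0,0,0,0,0,0,0,0,0,0,0,0,0,0,0,0,0,0,0,0,0]'

```text
time: 15.28
tool_pos: [0.3607, -0.0473, 0.3955]
tcp_rot: [-0.261, -3.13, -0.0]
ft_force: [-0.6, -0.4, -0.7]
finger_gap: -0.002
```

```bash
python3 -c "
from station import ticket
print(ticket.job_done())"
```

```text
the job is handed in; nothing more can be done
None
```

The gouge is in the drawer's empty middle notch pair, the drawer is pushed home, and the job is handed in at about 15 s of the 61 s allowed.

- **Gouge:** I gripped it near its origin and lowered it until I felt light contact of about 6 N. I opened the fingers only to 42 mm to stay clear of the neighbouring tools. Both views taken after letting go showed all three tools seated.
- **Drawer:** I pushed it with closed fingers between the knobs at no more than about 0.08 m/s. Resistance rose to about 5 N near the end, then dropped away, which fits the catch taking hold. The last pictures show the front flush and its knobs in line with the lower drawer's.
- **Bystanders:** The mallet and jar stand upright where they were, and the arm is clear of everything.

**Limits of these checks:**
- The tools could not be seen once the drawer was shut, so I did not check their seating at the very end.
- The drawer being under 3 mm open was judged by eye.
- My first fit of the chest's corners was about 7 mm off from the tools. I used a second fit to the tools, drawer front and knobs instead, and the placing agreed with it to within 2–3 mm.

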